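Pin the lifting handle to the ball dish and turn its lip to the tub

TASK

Push the loose pin sideways through the fork of the lifting handle and the dish's upright lug until its collar meets the fork, and let go of it. Then, by the handle, gently lift the dish with its loose steel ball straight up about 10 cm above its cradle and turn it a quarter turn, so that its pouring lip points to the side where the tub of balls stands; keep the dish level and the ball in its middle, and leave the can, wrench and tow ball alone. Finish holding the dish there by the handle, still and level, without setting it down or letting go.

Things in the scene. Friction and masses are not known exactly. Their poses are not given: they have to be found in the camera images.
- cradle: Fixed dark steel base plate 110 x 110 x 10 mm with a 53 mm square pocket on top (pocket floor 10 mm, pocket walls 18 mm above the work surface). Origin under its centre; z up, x roughly away from the robot. Its position and yaw vary.
- dish: Loose aluminium dish, 0.3 kg: round bowl 120 mm across, rim 35 mm above its origin, on a 50 mm square foot 12 mm high, sitting in the cradle's pocket. Origin under the foot; x points to the pouring lip and at first lies along the cradle's x. An 8 mm bar arch in its y-z plane goes from the rim (y +-57 mm) by y +-52, z 52 and y +-22, z 71 to z 72 mm. Hung on the pin it drops 3 mm and may rock a little.
- lug_hole (a point): Centre of the 13 mm cross hole (along the dish's y) of the dish's upright lug, 90 mm above the dish's origin. The lug stands on the arch's crown: 36 mm (x) by 14 mm (y), z 78 to 101.5 mm above the dish's origin.
- dish_lip (a point): End of the pouring lip (a 34 mm wide spout on the rim): 85 mm along x from the dish's axis, 35 mm above the dish's origin.
- dish_middle (a point): Where the ball's centre lies when it rests in the middle of the bowl (27 mm above the dish's origin). The bowl floor is a 12 degree cone: the ball rolls back to the middle if the dish is moved gently and level.
- handle: Loose steel lifting handle, 0.14 kg. Origin at the centre of its fork's two 13 mm cross holes (along y). Fork legs 36 mm wide in x, y 8.5 to 16.5 mm either side, z +-11.5 mm, straddle the lug with 1.5 mm play each side. A bridge over it (46 mm in x, 33 in y) tops at z 16.5 mm. At first it stands loose on the lug, holes in line with the lug's, axes as the dish's.
- handle_grip (a point): Middle of the handle's flat-sided grip rib, 31.5 mm above the handle's origin. The rib is 16 mm thick in the handle's x, 38 mm long in y, from z 16.5 (bridge top) to 46.5 mm.
- pin: Loose steel pin, 60 g, axis along its y. Origin: the point of its axis that is at the handle's origin when home. Shaft 10 mm thick from y +16.5 mm (collar face) to -24.5, then a taper to the tip at y -32.5 mm. Collar 18 mm across, y 16.5 to 20.5. At first it lies level on the stand, origin 50 mm above the work surface. It may enter the fork from either side.
- pin_tail (a point): Middle of the pin's flat-sided tail grip behind the collar: 10 mm in the pin's x, 14 mm in z, y 20.5 to 54.5 mm (this point is at y 37.5 mm).
- pin_stand: Fixed wooden stand for the pin: base 60 x 56 x 16 mm, two notched uprights (notch 14 mm wide, top 54 mm high) under the pin's shaft at y = +9 and -19 mm; the tail grip overhangs free at +y. Origin on the work surface below the pin's origin. It stands on one side of the cradle, the tub on the other; which is which varies.
- tub: Fixed open dark steel tub 100 x 100 x 45 mm with steel balls in it, about 210 mm from the cradle along the cradle's +y or -y. Origin under its centre.
- ball_center (a point): Centre of the loose 24 mm steel ball (56 g) in the dish.
- grease_can: Bystander: grey can 60 mm across, 85 mm high, origin under its centre. Not to be moved.
- wrench: Bystander: steel wrench lying flat. Not to be moved.
- hitch_ball: Bystander: steel tow ball on a foot, 52 mm across, 66 mm high, origin under its centre. Not to be moved.

How it is judged:
By the outcome, as a careful person would: the job done as asked, in the order asked, and still so for the second after the job is handed in, while the arm keeps its last pose, push and grip.
It also fails if it takes over 61 s, if anything falls off the work surface, if the arm or the gripper's body presses on something with over 40 N, if the wrist force passes 120 N, or if a joint passes its speed limit or range.

ROBOT

A 6-joint arm with a two-finger parallel gripper is mounted at the origin on the work surface. World frame = base frame: x ahead of the robot, y to its left, z up, the work surface at z = 0. Lengths are in m, angles in rad, forces in N, time in s.
With the tool pointing down it reaches from about 0.425 to 0.95 m from the base axis. Payload 3.5 kg.
Tool frame: the origin (TCP) lies between the finger pads; the fingertips stand 14 mm ahead of it and the grasp point (between the pads) lies 5 mm behind it (ctrl.tip_extent is the distance from the TCP to the fingertips, in m); x points along the fingers, z is the direction in which the jaws open and shut, and the axes are right-handed (so a half turn about x gives the same grasp; the last joint's range is limited). The gripper opens to 85 mm and grips with 20 to 120 N. Pads are 22 mm wide; open, the fingers measure 114 mm over their backs; the gripper's body (76 mm by 85 mm) begins 54 mm behind the grasp point. The pads swing forward as they close: fully open they stand 13 mm farther back than shut.
Start: joints at [1.069, 0.286, 1.577, -0, 1.279, -0.15], TCP at [0.233, 0.634, 0.245] pointing down, gripper open.
Joint ranges: [-2.77, 2.77], [-0.9, 2.22], [0.21, 2.48], [-1.53, 4.67], [0.24, 2.81], [-2.84, 2.84]. Speed limits (rad/s): [2.79, 2.79, 3.14, 3.14, 3.14, 3.14].

INTERFACE

Orientations are given as a unit quaternion [x, y, z, w].
In Python, from plant import ctrl gives the robot as it stands.
- The arm moves only by the tool move_arm, never from a script. Its argument "commands" is one flat list of numbers, 4 for each row, row after row: the shift along the tool's x, y, z in units of 25 mm (1.0 is 25 mm), then the turn about the tool's x in units of 5 degrees (1.0 is 5 degrees). A call has 1 to 20 rows; each row shifts and turns the commanded pose from where the row before left it, along the tool's axes as they then stand; what a row does not reach is not made up. A row lasts 1/8 s, in which the tool goes at most 62.5 mm and 10.7 degrees, less where a joint would pass 70% of its speed; a pose out of reach is approached as far as the arm can. A call is refused whole if a number of a shift passes 1 or a number of a turn 1, either way. A call with a gripper value outside its range is refused whole. "jaw" is the finger opening in mm, from 0 to 85.4, set as the call begins (left out, the last holds). The fingers move at their own pace and stop on an object; "force" is the grip in N (left out, the last holds). Time passes only in rows, so rows that do not move let the fingers close. It gives the time, the measured TCP pose, the force and the opening at its end, in the units of the state.
- ctrl.get_state(): the state, without advancing time (a new reading comes with each control period).
- ctrl.read_camera(name): name is "scene" or "side" or "wrist"; returns the picture (400x640x3 uint8, red, green, blue); there is no depth.
- ctrl.get_calibration(name): a dict with "camera_matrix" (3x3 intrinsics, pixels), "k1" (the pictures are not rectified: a ray, as slopes to the right and down, at radius r is drawn at 1 + k1 r^2 times it, then the intrinsics apply), "camera_from_world" (4x4, takes a point from world to camera coordinates); the wrist camera has in their place "mount" (4x4, takes a point from camera to tool coordinates, whose origin is the TCP and whose axes are the tool frame's). Camera axes: x right, y down, z forward; pixel columns grow to the right and rows downward; lengths in m; the calibration is good to about 2 mm. A picture is of the moment at which its call begins: read the wrist's pose just before it. get_calibration takes no time and is no camera call.
- ctrl.sign_off(): hands the job in, once; it reports no verdict.
The state is a dict: "time": time; "qpos": joint angles; "dq": joint speeds; "joint_efforts": joint torques, N m; "eef_pos": TCP position; "tcp_rot": TCP orientation; "contact_force": force on the tool from outside, world axes, zero at the start; "wrist_torque": the same for the moment, N m; "opening": opening from 0.0 (shut) to 1.0 (fully open).
Only numpy, scipy, OpenCV 4.12 (cv2) and the standard library are available. Lean on these libraries where they do the work, as an engineer would, in place of code of your own. Each camera call takes 0.05 s, during which the arm holds its last target.

## Working session

There is one attempt and no reset: what is moved stays moved. The work goes in short steps, Python scripts to look and compute and a tool call to move; the robot and the scene stay as the last step left them, time stands still between calls to the robot, and variables do not carry over. Pictures are saved under pics/ and viewed, and the job is handed in when it is done.

Besides the shell and the picture viewer there is one more tool, called after "Emit:" by a JSON object that holds its "op" and its "data". move_arm: Moves the arm, as the interface text tells. Its arguments: {"type":"object","properties":{"commands":{"type":"array"},"jaw":{"type":"number"},"force":{"type":"number"}},"required":["commands"]}

```bash
ls -la; mkdir -p pics; cat > h.py <<'E'
import numpy as np, cv2
from plant import ctrl
from scipy.spatial.transform import Rotation as R
def snap(n,f):
    s=ctrl.get_state(); im=ctrl.read_camera(n); cv2.imwrite(f'pics/{f}.png',im[:,:,::-1]); return s,im
def cam(n,s=None):
    c=ctrl.get_calibration(n); K=np.array(c['camera_matrix']); 
    if 'mount' in c:
        T=np.eye(4);T[:3,:3]=R.from_quat(s['tcp_rot']).as_matrix();T[:3,3]=s['eef_pos']
        W=np.linalg.inv(T@np.array(c['mount']))
    else: W=np.array(c['camera_from_world'])
    return K,c['k1'],W
def proj(P,C):
    K,k1,W=C; P=np.atleast_2d(P); q=P@W[:3,:3].T+W[:3,3]; s=q[:,:2]/q[:,2:]; r2=(s**2).sum(1,keepdims=True); s=s*(1+k1*r2)
    return s@K[:2,:2].T+K[:2,2]
def ray(uv,C):
    K,k1,W=C; d=(np.array(uv,float)-K[:2,2])/np.array([K[0,0],K[1,1]]); s=d.copy()
    for _ in range(30): s=d/(1+k1*(s@s))
    o=-W[:3,:3].T@W[:3,3]; v=W[:3,:3].T@np.array([*s,1]); return o,v/np.linalg.norm(v)
def onz(uv,C,z):
    o,v=ray(uv,C); return o+v*(z-o[2])/v[2]
def tri(obs):
    A=np.zeros((3,3));b=np.zeros(3)
    for uv,C in obs:
        o,v=ray(uv,C);M=np.eye(3)-np.outer(v,v);A+=M;b+=M@o
    return np.linalg.solve(A,b)
E
python3 - <<'E'
from h import *
for n in ['scene','side','wrist']:
    s,im=snap(n,n+'0'); print(n,ctrl.get_calibration(n))
print(s, ctrl.tip_extent)
E
```

```text
total 12
drwxr-xr-x  3 agent agent 4096 Dec  6 10:41 .
drwxr-xr-x 23 root  root  4096 Dec  6 10:41 ..
drwxr-xr-x  2 agent agent 4096 Dec  6 10:41 pics
scene {'camera_matrix': array([[410.30503647,   0.        , 318.63456138],
       [  0.        , 410.30503647, 198.27925989],
       [  0.        ,   0.        ,   1.        ]]), 'k1': -0.0723118914877758, 'camera_from_world': array([[-0.85588724,  0.51680746,  0.01915935,  0.45231772],
       [ 0.3284062 ,  0.57174741, -0.75183393, -0.08171671],
       [-0.39950769, -0.63719302, -0.65907409,  1.28197884],
       [ 0.        ,  0.        ,  0.        ,  1.        ]])}
side {'camera_matrix': array([[383.36514793,   0.        , 329.98622505],
       [  0.        , 383.36514793, 207.59426916],
       [  0.        ,   0.        ,   1.        ]]), 'k1': -0.07909265041820314, 'camera_from_world': array([[ 0.96657893, -0.25602177,  0.01334242, -0.51913015],
       [-0.12692118, -0.52309587, -0.84277027,  0.16551396],
       [ 0.2227469 ,  0.81291055, -0.53810804,  1.08269455],
       [ 0.        ,  0.        ,  0.        ,  1.        ]])}
wri
[... 523 characters left out ...]
00,
         1.00000000e+00]])}
{'time': 0.1, 'qpos': array([ 1.06898809e+00,  2.87105899e-01,  1.57806156e+00,  1.67362797e-06,
        1.27856254e+00, -1.50035548e-01]), 'dq': array([-0.00012108, -0.00137392, -0.00397174,  0.0008066 , -0.00117626,
       -0.00013232]), 'joint_efforts': array([ 1.33530026e-03, -4.07291973e+01, -2.93700564e+01, -9.29920111e-05,
        3.34487857e-03,  1.30262836e-05]), 'eef_pos': array([0.23229786, 0.63316393, 0.24404947]), 'tcp_rot': array([-0.40512972,  0.58045366,  0.40446049,  0.57909858]), 'contact_force': array([ 0.34798518, -0.23766401,  0.12911585]), 'wrist_torque': array([-0.02102244, -0.02444312,  0.03723348]), 'opening': 0.9976209995485458} 0.014
```

View pics/scene0.png

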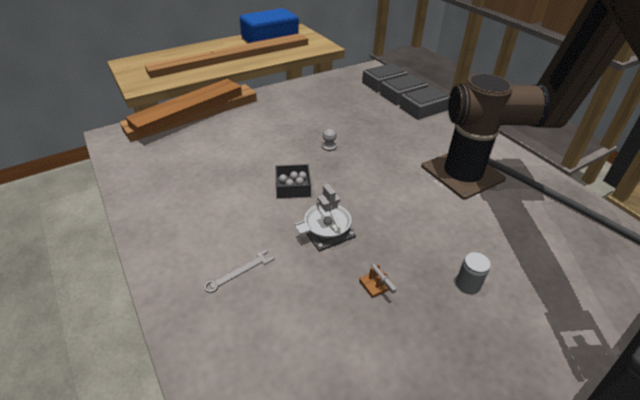

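View pics/side0.png

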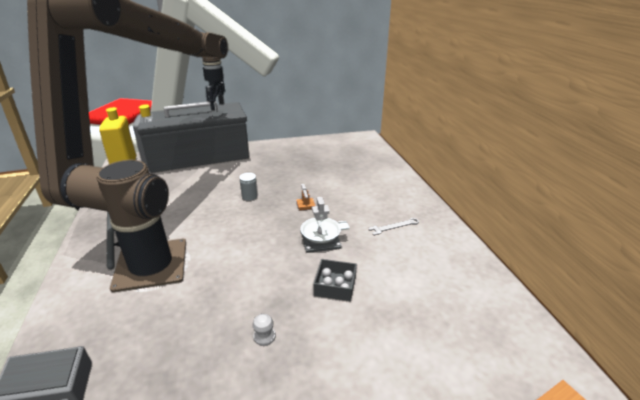

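View pics/wrist0.png

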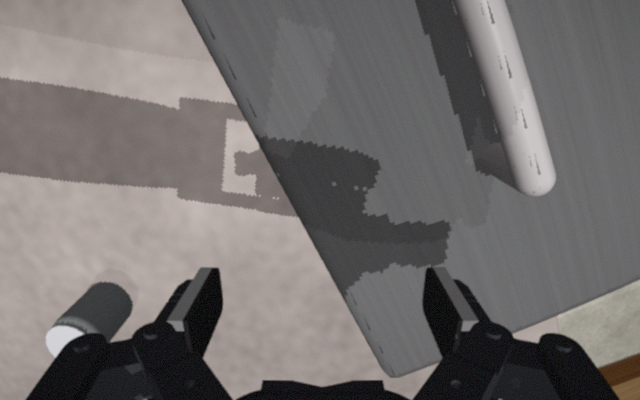

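```bash
python3 - <<'E'
from h import *
S=cam('scene');D=cam('side')
for n,a,b in [('lugtop',(327,187),(319,199)),('lip',(299,231),(348,225)),('tub',(293,181),(336,281)),('pin',(378,273),(306,192)),('can',(477,262),(248,177)),('hitch',(330,135),(264,324))]:
    p=tri([(a,S),(b,D)]); print(n,p.round(3),(proj(p,S)[0]-a).round(1),(proj(p,D)[0]-b).round(1))
for f,n,(x0,x1,y0,y1) in [('sc','scene0',(250,420,120,310)),('sd','side0',(230,420,150,320))]:
    im=cv2.imread(f'pics/{n}.png')[y0:y1,x0:x1]; im=cv2.resize(im,None,fx=3.1,fy=3.1,interpolation=cv2.INTER_CUBIC); cv2.imwrite(f'pics/{f}.png',im)
E
```

```text
lugtop [0.505 0.    0.149] [ 1.2 -0.3] [1.  0.3]
lip [0.591 0.002 0.043] [-1.4  0.2] [-1.1 -0.2]
tub [ 0.496 -0.206  0.018] [-1.   0.2] [-1.1 -0.2]
pin [0.505 0.213 0.053] [-0.4  0.1] [-0.2 -0.1]
can [0.315 0.319 0.082] [-0.8  0.4] [-0.5 -0.3]
hitch [ 0.292 -0.327  0.045] [-1.   0.3] [-1.5 -0.5]
```

View pics/sc.png

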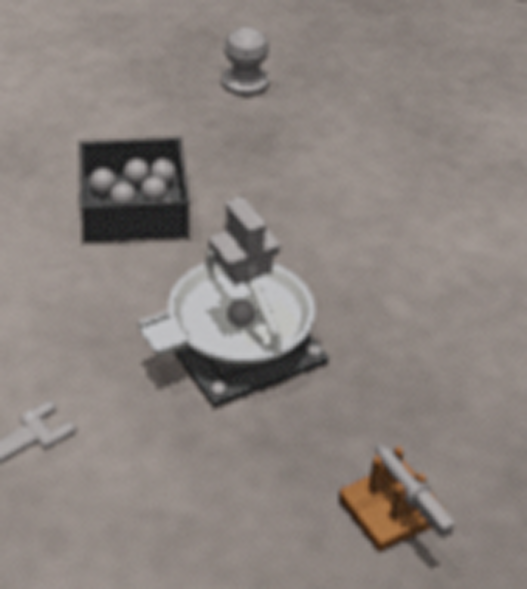

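View pics/sd.png

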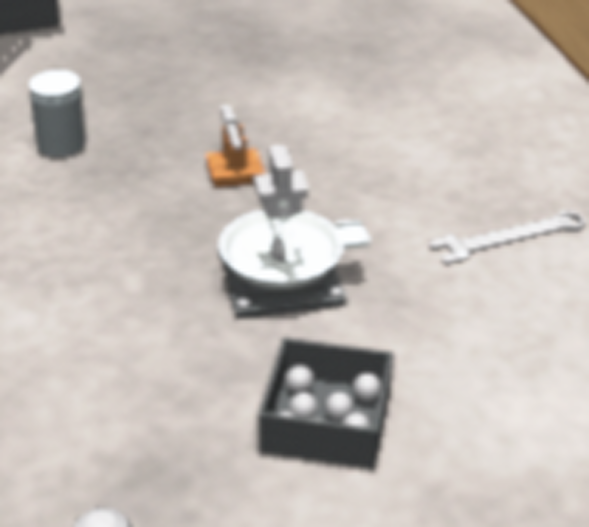

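```bash
cat >> h.py <<'E'
def st(s=None):
    s=s or ctrl.get_state(); M=R.from_quat(s['tcp_rot']).as_matrix()
    yaw=np.degrees(np.arctan2(M[1,1],M[0,1]))  # heading of tool y in world
    print('t %.2f'%s['time'],'p',np.round(s['eef_pos'],4),'yaw_y %.2f'%yaw,'tilt',np.degrees(M[:2,0]).round(2),'q6 %.2f'%s['qpos'][5],'F',np.round(s['contact_force'],1),'op %.1f'%(s['opening']*85.4))
    return s,M,yaw
def need(P,yaw=None):
    s,M,y=st(); 
    print('units before turn',((np.array(P)-s['eef_pos'])@M/0.025).round(2), 'turn units (about tool x)', None if yaw is None else round(-((yaw-y+180)%360-180)/5,2))
E
python3 - <<'E'
from h import *
s,M,y=st(); print(M.round(3))
need([0.505,0.3,0.3],90)
C=cam('wrist',s)
E
```

```text
t 0.15 p [0.2323 0.6332 0.2442] yaw_y 159.84 tilt [-0.05 -0.1 ] q6 -0.15 F [-0.1  0.7  0.2] op 85.2
[[-0.001 -0.939  0.345]
 [-0.002  0.345  0.939]
 [-1.     0.    -0.002]]
t 0.15 p [0.2323 0.6332 0.2442] yaw_y 159.84 tilt [-0.05 -0.1 ] q6 -0.15 F [-0.1  0.7  0.2] op 85.2
units before turn [ -2.22 -14.83  -8.76] turn units (about tool x) 13.97
```

Emit:
{"op": "move_arm", "data": {"commands": [-0.12, -1, 0, 0.7, -0.12, -1, 0, 0.7, -0.12, -1, 0, 0.7, -0.12, -1, 0, 0.7, -0.12, -1, 0, 0.7, -0.12, -1, 0, 0.7, -0.12, -1, 0, 0.7, -0.12, -1, 0, 0.7, -0.12, -1, 0, 0.7, -0.12, -1, 0, 0.7, -0.12, -1, 0, 0.7, -0.12, -1, 0, 0.7, -0.12, -1, 0, 0.7, -0.12, -1, 0, 0.7, -0.12, -1, 0, 0.7, -0.12, -1, 0, 0.7, -0.12, -1, 0, 0.7, -0.12, -1, 0, 0.7, -0.12, -1, 0, 0.7, -0.12, -1, 0, 0.7]}}

```text
time: 2.65
eef_pos: [0.513, 0.2547, 0.3057]
tcp_rot: [0.003, 0.707, -0.003, 0.707]
contact_force: [0.2, 0.1, -0.4]
opening: 0.996
```

```bash
python3 - <<'E'
from h import *
need([0.505,0.0,0.30],90)
s,im=snap('wrist','w1'); np.save('s1.npy',s,allow_pickle=True)
E
```

```text
t 2.65 p [0.513  0.2547 0.3057] yaw_y 89.56 tilt [0.02 0.  ] q6 0.29 F [ 0.2  0.1 -0.4] op 85.1
units before turn [  0.23 -10.19  -0.24] turn units (about tool x) -0.09
```

View pics/w1.png

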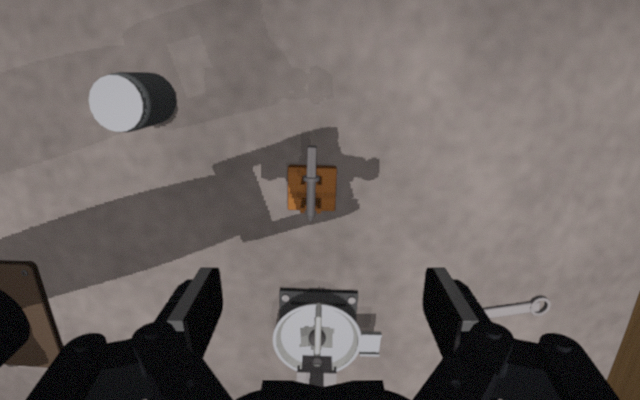

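Emit:
{"op": "move_arm", "data": {"commands": [0, -1, 0, 0, 0, -1, 0, 0, 0, -1, 0, 0, 0, -1, 0, 0, 0, -1, 0, 0, 0, -1, 0, 0, 0, -1, 0, 0, 0, 0, 0, 0]}}

```text
time: 3.7
eef_pos: [0.5122, 0.08, 0.3056]
tcp_rot: [0.002, 0.707, -0.002, 0.707]
contact_force: [0.6, -0.7, -0.7]
opening: 1.002
```

```bash
python3 - <<'E'
from h import *
st()
s,im=snap('wrist','w2'); np.save('s2.npy',s,allow_pickle=True)
E
```

```text
t 3.70 p [0.5122 0.08   0.3056] yaw_y 89.61 tilt [0.03 0.  ] q6 -0.03 F [ 0.6 -0.7 -0.7] op 85.5
```

View pics/w2.png

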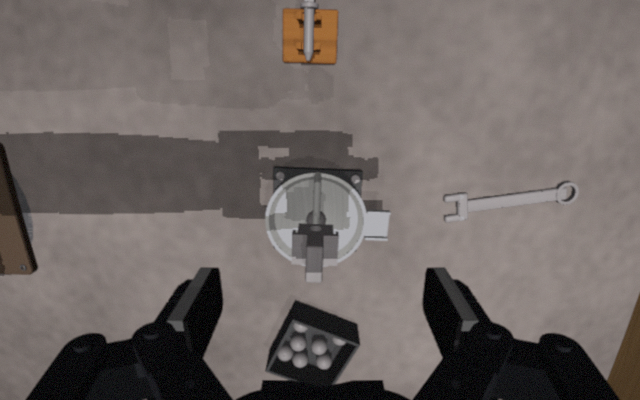

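Emit:
{"op": "move_arm", "data": {"commands": [0, -1, 0, 0, 0, -1, 0, 0, 0, -1, 0, 0, 0, 0, 0, 0]}}

```text
time: 4.25
eef_pos: [0.5119, 0.0063, 0.3054]
tcp_rot: [0.002, 0.707, -0.002, 0.707]
contact_force: [-0.7, 0.7, 0.1]
opening: 0.999
```

```bash
python3 - <<'E'
from h import *
st()
s,im=snap('wrist','w3'); np.save('s3.npy',s,allow_pickle=True)
E
```

```text
t 4.25 p [0.5119 0.0063 0.3054] yaw_y 89.73 tilt [0.01 0.02] q6 -0.18 F [-0.7  0.7  0.1] op 85.3
```

View pics/w3.png

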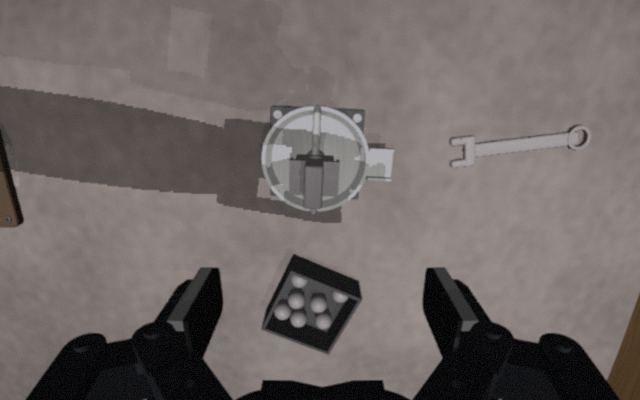

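```bash
python3 - <<'E'
from h import *
def crop(n,x0,y0,x1,y1,f,o):
    im=cv2.imread(f'pics/{n}.png')[y0:y1,x0:x1]; cv2.imwrite(f'pics/{o}.png',cv2.resize(im,None,fx=f,fy=f,interpolation=cv2.INTER_NEAREST))
crop('w3',255,90,405,220,5,'w3c')
crop('w2',255,160,405,290,5,'w2c')
crop('w1',270,135,350,225,6.6,'w1c')
E
```

```text
(no output)
```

View pics/w3c.png

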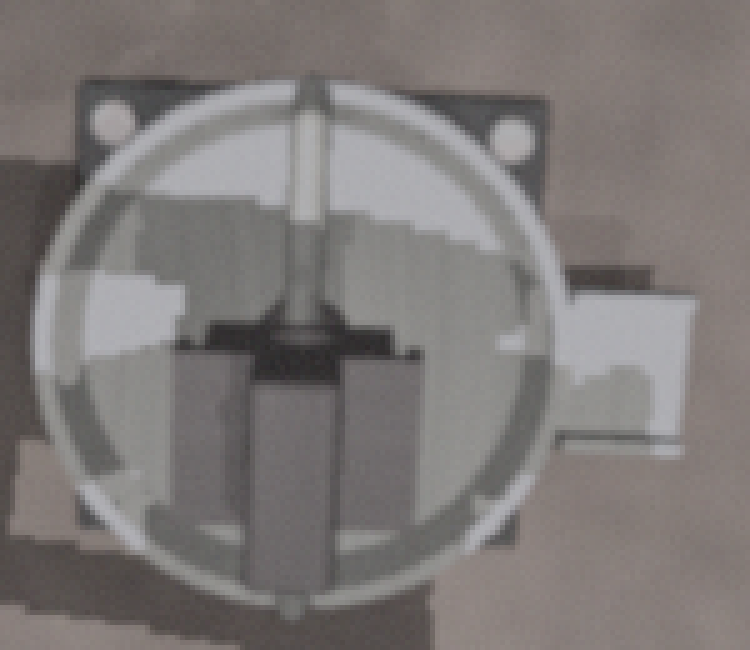

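View pics/w2c.png

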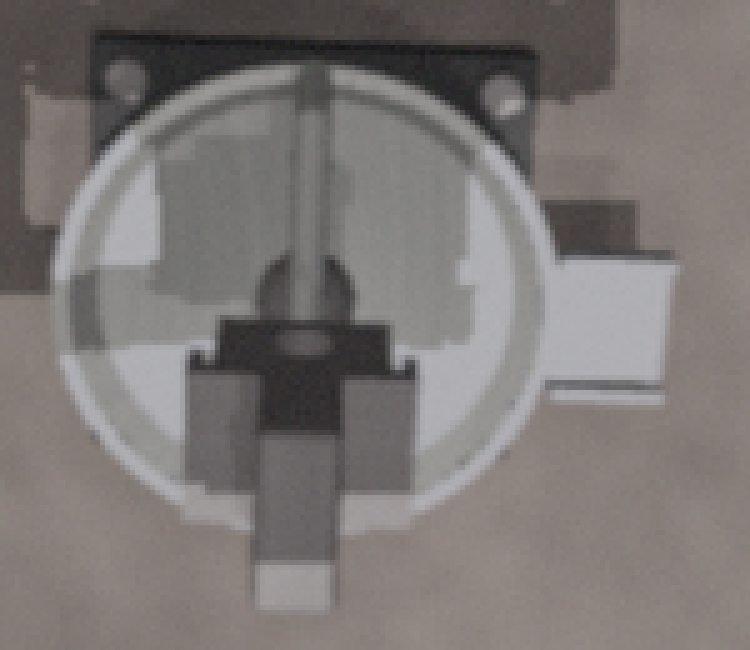

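View pics/w1c.png

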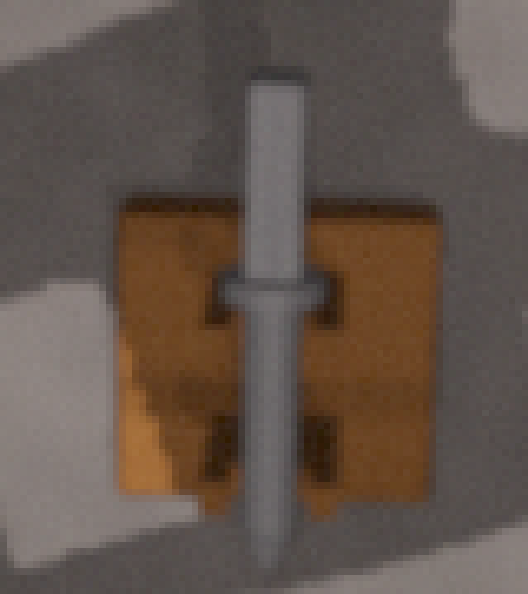

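```bash
cat > fit.py <<'E'
from h import *
from scipy.optimize import least_squares
S={k:np.load(f's{k}.npy',allow_pickle=True).item() for k in (1,2,3)}
CC={k:cam('wrist',S[k]) for k in S}
def px(c,k):
    o={'3':(255,90,5),'2':(255,160,5),'1':(270,135,6.6)}[str(k)]
    return np.array([c[0]/o[2]+o[0]-.5,c[1]/o[2]+o[1]-.5])
H=[(3,(23,16.5,16.5),(422,355)),(3,(-23,16.5,16.5),(176,350)),(3,(8,19,46.5),(340,384)),(3,(-8,19,46.5),(252,384)),(3,(8,-19,46.5),(332,592)),(3,(-8,-19,46.5),(243,590)),(3,(23,-16.5,16.5),(414,527)),
(2,(23,16.5,16.5),(418,375)),(2,(-23,16.5,16.5),(187,372)),(2,(8,19,46.5),(340,433)),(2,(-8,19,46.5),(259,433)),(2,(8,-19,46.5),(332,565)),(2,(-8,-19,46.5),(256,563)),(2,(23,-16.5,16.5),(413,493)),(2,(-23,-16.5,16.5),(183,485))]
Dh=[(3,(85,17,35),(697,295)),(3,(85,-17,35),(683,440)),(2,(85,17,35),(677,260)),(2,(85,-17,35),(665,385))]
Pn=[(1,(5,54.5,7),(305,80)),(1,(-5,54.5,7),(249,80)),(1,(5,20.5,7),(302,279)),(1,(-5,20.5,7),(245,279)),(1,(9,18.5,0),(328,291)),(1,(-9,18.5,0),(217,291)),(1,(0,-32.5,0),(266,570)),(1,(5,16.5,0),(300,308)),(1,(-5,16.5,0),(240,308)),(1,(5,-24.5,0),(295,522)),(1,(-5,-24.5,0),(240,522))]
def fit(F,x0,fz=None):
    def res(p):
        x,y,yaw=p[:3]; z=fz if fz is not None else p[3]; M=R.from_euler('z',yaw).as_matrix(); o=[]
        for k,P,c in F: o.append(proj(M@np.array(P)/1e3+[x,y,z],CC[k])[0]-px(c,k))
        return np.concatenate(o)
    r=least_squares(res,x0,x_scale=0.01,loss='soft_l1'); print(r.x[:2].round(4),'yaw',np.degrees(r.x[2]).round(2),'z',r.x[3:].round(4)); print(res(r.x).reshape(-1,2).round(1).tolist()); return r.x
if __name__=='__main__':
    fit(H,[.505,0,0,.1]); fit(H,[.505,0,0],.1)
    fit(Dh,[.505,0,0],.01)
    fit(Pn,[.505,.21,0,.05]); fit(Pn,[.505,.21,0],.05)
E
python3 fit.py
```

```text
[ 0.5046 -0.0026] yaw -2.43 z [0.0839]
[[-0.5, 1.5], [0.4, 0.8], [0.3, 0.2], [-0.5, -0.5], [0.3, -0.5], [0.4, -0.7], [-0.7, -0.0], [-0.6, -1.9], [0.5, -2.7], [0.5, -3.2], [-0.4, -3.7], [0.7, 5.6], [-0.5, 5.5], [-1.2, 3.1], [1.1, 3.4]]
[0.505  0.0025] yaw -2.26 z []
[[0.6, -0.0], [-1.0, -0.7], [0.7, -1.2], [-1.2, -1.9], [0.7, 0.4], [-0.2, 0.2], [0.5, 0.1], [0.4, 0.1], [-0.7, -0.7], [0.8, -0.4], [-1.0, -0.9], [1.0, 10.0], [-1.0, 9.9], [-0.2, 6.4], [0.0, 6.7]]
[0.5063 0.0011] yaw -1.95 z []
[[-0.0, -0.2], [0.0, 0.5], [0.1, -0.9], [-0.1, 0.6]]
[0.5005 0.2136] yaw -2.32 z [0.0525]
[[0.4, 0.5], [-0.6, 0.2], [-0.0, 1.3], [-0.6, 1.0], [-0.3, -0.4], [0.3, -0.9], [0.0, -0.3], [0.3, -1.4], [0.4, -1.6], [0.1, 0.6], [-0.2, 0.4]]
[0.5004 0.2129] yaw -2.32 z []
[[0.4, 0.7], [-0.6, 0.4], [-0.0, 1.3], [-0.5, 1.0], [-0.3, -0.4], [0.4, -0.9], [0.0, -0.5], [0.3, -1.3], [0.4, -1.6], [0.1, 0.4], [-0.2, 0.2]]
```

```bash
sed -i 's/(332,565)/(332,611)/;s/(256,563)/(254,612)/;s/(413,493)/(413,521)/;s/(183,485)/(181,519)/' fit.py; python3 fit.py | head -4
```

```text
[0.5048 0.0009] yaw -2.06 z [0.0966]
[[0.2, 0.8], [-0.8, 0.3], [0.4, -0.3], [-1.1, -0.9], [0.7, 0.7], [0.0, 0.6], [0.2, 0.5], [0.1, 0.1], [-0.5, -0.6], [0.6, -0.5], [-1.0, -1.0], [1.0, 0.3], [-0.5, -0.3], [-0.4, 0.5], [0.7, -0.3]]
[0.5049 0.0023] yaw -2.1 z []
[[0.5, 0.2], [-1.1, -0.4], [0.5, -1.0], [-1.3, -1.6], [0.7, 0.6], [-0.2, 0.5], [0.4, 0.3], [0.3, 0.2], [-0.8, -0.4], [0.7, -0.2], [-1.1, -0.7], [1.0, 1.0], [-0.6, 0.4], [-0.2, 0.9], [0.4, 0.1]]
```

```bash
python3 - <<'E'
from h import *
need([0.5021,0.2532,0.15],87.8)
E
```

```text
t 4.30 p [0.5119 0.007  0.3054] yaw_y 89.78 tilt [0.01 0.04] q6 -0.18 F [-0.6 -0.   0. ] op 85.4
units before turn [ 6.22  9.84 -0.43] turn units (about tool x) 0.4
```

Emit:
{"op": "move_arm", "data": {"commands": [0, 1, 0, 0, 0, 1, 0, 0, 0, 1, 0, 0, 0, 1, 0, 0.4, 1, 1, -0.1, 0, 1, 1, -0.1, 0, 1, 1, -0.1, 0, 1, 1, -0.13, 0, 1, 1, 0, 0, 1, 0.84, 0, 0, 0.2, 0, 0, 0, 0, 0, 0, 0], "jaw": 34}}

```text
time: 5.8
eef_pos: [0.5065, 0.2533, 0.1504]
tcp_rot: [0.013, 0.707, -0.013, 0.707]
contact_force: [0.2, -0.9, 0.2]
opening: 0.396
```

```bash
python3 - <<'E'
from h import *
need([0.5021,0.2532,0.048],87.8)
s,im=snap('wrist','w4'); np.save('s4.npy',s,allow_pickle=True)
E
```

```text
t 5.80 p [0.5065 0.2533 0.1504] yaw_y 87.89 tilt [-0.02 -0.01] q6 0.32 F [ 0.2 -0.9  0.2] op 33.8
units before turn [ 4.1  -0.01 -0.18] turn units (about tool x) 0.02
```

View pics/w4.png

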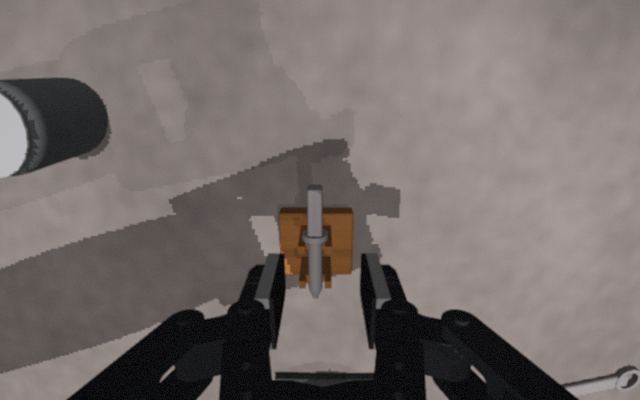

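```bash
python3 - <<'E'
from h import *
im=cv2.imread('pics/w4.png')[175:305,270:360]; cv2.imwrite('pics/w4c.png',cv2.resize(im,None,fx=6,fy=6,interpolation=cv2.INTER_NEAREST))
E
```

```text
(no output)
```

View pics/w4c.png

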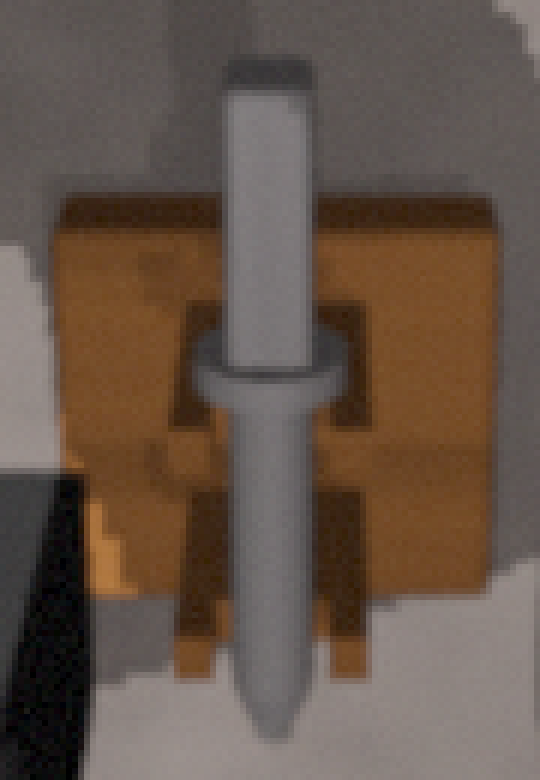

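```bash
python3 - <<'E'
import fit
from fit import *
s=np.load('s4.npy',allow_pickle=True).item(); CC[4]=cam('wrist',s)
o=fit.px
fit.px=lambda c,k: np.array([c[0]/6+270-.5,c[1]/6+175-.5]) if k==4 else o(c,k)
F=[(4,(5,54.5,7),(312,92)),(4,(-5,54.5,7),(224,92)),(4,(5,20.5,7),(308,368)),(4,(-5,20.5,7),(226,368)),(4,(0,-32.5,0),(274,742)),(4,(5,-24.5,0),(312,650)),(4,(-5,-24.5,0),(236,650)),(4,(5,54.5,-7),(308,62)),(4,(-5,54.5,-7),(230,62))]
p=fit.fit(F,[.5,.21,0,.05]); p=fit.fit(F,[.5,.21,0],.05)
c,si=np.cos(p[2]),np.sin(p[2])
g=p[:2]+0.040*np.array([-si,c]); print(g)
need([*g,0.048],90+np.degrees(p[2]))
E
```

```text
Traceback (most recent call last):
AttributeError: 'function' object has no attribute 'px'
```

```bash
sed -i "s/    o={/    o={'4':(270,175,6),/" fit.py; python3 - <<'E'
from fit import *
s=np.load('s4.npy',allow_pickle=True).item(); CC[4]=cam('wrist',s)
F=[(4,(5,54.5,7),(312,92)),(4,(-5,54.5,7),(224,92)),(4,(5,20.5,7),(308,368)),(4,(-5,20.5,7),(226,368)),(4,(0,-32.5,0),(274,742)),(4,(5,-24.5,0),(312,650)),(4,(-5,-24.5,0),(236,650)),(4,(5,54.5,-7),(308,62)),(4,(-5,54.5,-7),(230,62))]
p=fit(F,[.5,.21,0,.05]); p=fit(F,[.5,.21,0],.05)
c,si=np.cos(p[2]),np.sin(p[2])
g=p[:2]+0.040*np.array([-si,c]); print(g)
need([*g,0.048],90+np.degrees(p[2]))
E
```

```text
[0.5    0.2087] yaw -2.08 z [0.0367]
[[-0.3, 0.6], [-0.1, 0.6], [0.5, -0.5], [0.3, -0.5], [-0.0, -5.6], [-0.1, 1.0], [-0.2, 1.0], [0.4, -0.3], [-0.3, -0.3]]
[0.5005 0.2136] yaw -2.11 z []
[[0.1, -0.4], [-0.6, -0.4], [0.9, 1.2], [-0.1, 1.2], [-0.0, -1.1], [0.3, 5.1], [-0.5, 5.1], [0.8, -1.6], [-0.7, -1.5]]
[0.50199296 0.25354633]
t 5.85 p [0.5071 0.2531 0.1512] yaw_y 87.85 tilt [0.07 0.02] q6 0.32 F [-0.  -0.8 -0.7] op 33.8
units before turn [ 4.13  0.01 -0.21] turn units (about tool x) -0.01
```

Emit:
{"op": "move_arm", "data": {"commands": [0.8, 0, -0.19, 0, 0.8, 0, 0, 0, 0.8, 0, 0, 0, 0.8, 0, 0, 0, 0.5, 0, 0, 0, 0.4, 0, 0, 0, 0, 0, 0, 0]}}

```text
time: 6.72
eef_pos: [0.5017, 0.253, 0.0472]
tcp_rot: [0.013, 0.707, -0.013, 0.707]
contact_force: [-0.0, -0.1, -0.3]
opening: 0.397
```

Emit:
{"op": "move_arm", "data": {"commands": [0, 0, 0, 0, 0, 0, 0, 0, 0, 0, 0, 0, 0, 0, 0, 0, 0, 0, 0, 0], "jaw": 4, "force": 60}}

```text
time: 7.35
eef_pos: [0.5027, 0.2534, 0.0484]
tcp_rot: [0.013, 0.706, -0.013, 0.707]
contact_force: [0.3, 1.4, 2.7]
opening: 0.099
```

```bash
python3 - <<'E'
from h import *
st()
s,im=snap('wrist','w5')
E
```

```text
t 7.35 p [0.5027 0.2534 0.0484] yaw_y 87.85 tilt [0.08 0.03] q6 0.32 F [0.3 1.4 2.7] op 8.4
```

View pics/w5.png

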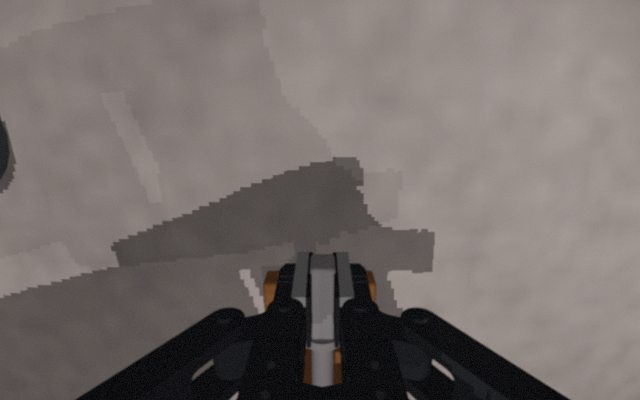

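Emit:
{"op": "move_arm", "data": {"commands": [-0.5, 0, 0, 0, -0.5, 0, 0, 0, -0.5, 0, 0, 0, -0.5, 0, 0, 0, 0, -0.7, 0, 0, 0, -1, 0, 0, 0, -1, 0.1, 0, 0, -1, 0.1, 0, 0, -1, 0.1, 0, 0, -0.7, 0, 0, 0, -0.4, 0, 0, 0, 0, 0, 0, 0, 0, 0, 0]}}

```text
time: 9.02
eef_pos: [0.504, 0.1084, 0.0978]
tcp_rot: [0.013, 0.707, -0.013, 0.707]
contact_force: [0.2, 0.4, -0.6]
opening: 0.105
```

```bash
python3 - <<'E'
from h import *
need([.5087,.106,.098],87.94)
for n in ['scene','side','wrist']: s,im=snap(n,n+'6')
np.save('s6.npy',s,allow_pickle=True)
def crop(n,x0,y0,x1,y1,f,o):
    im=cv2.imread(f'pics/{n}.png')[y0:y1,x0:x1]; cv2.imwrite(f'pics/{o}.png',cv2.resize(im,None,fx=f,fy=f,interpolation=cv2.INTER_NEAREST))
crop('scene6',290,160,410,250,6.5,'sc6'); crop('side6',280,150,380,250,6,'sd6')
H0=np.array([.505,.002,.1])
for n in ('scene','side'): print(n,proj(np.array([H0,H0+[.036*.0165,.0165,0],H0+[.036*.066,.066,0]]),cam(n)).round(1))
E
```

```text
t 9.03 p [0.504  0.1084 0.0978] yaw_y 87.87 tilt [-0.    0.01] q6 0.05 F [ 0.2  0.4 -0.6] op 8.9
units before turn [-0.01 -0.09  0.19] turn units (about tool x) -0.01
scene [[328.  202.4]
 [331.3 206.4]
 [341.9 218.8]]
side [[319.9 213. ]
 [318.8 210. ]
 [315.6 201.6]]
```

View pics/sc6.png

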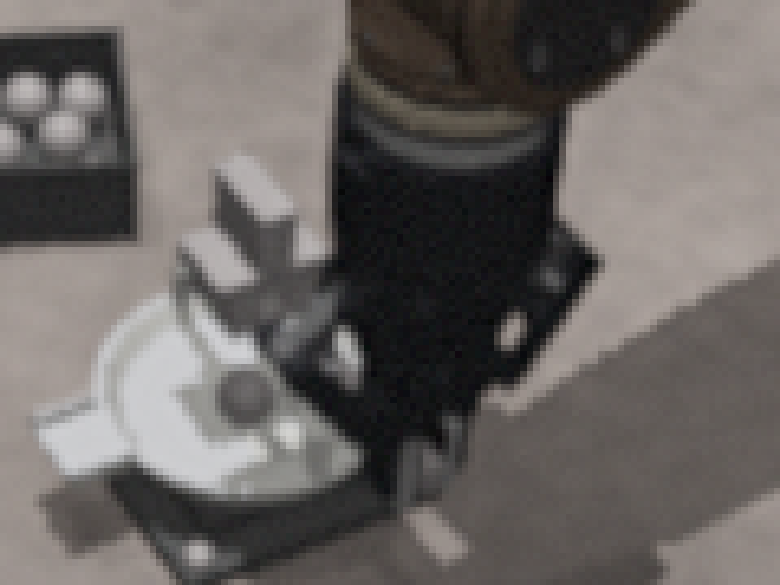

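View pics/sd6.png

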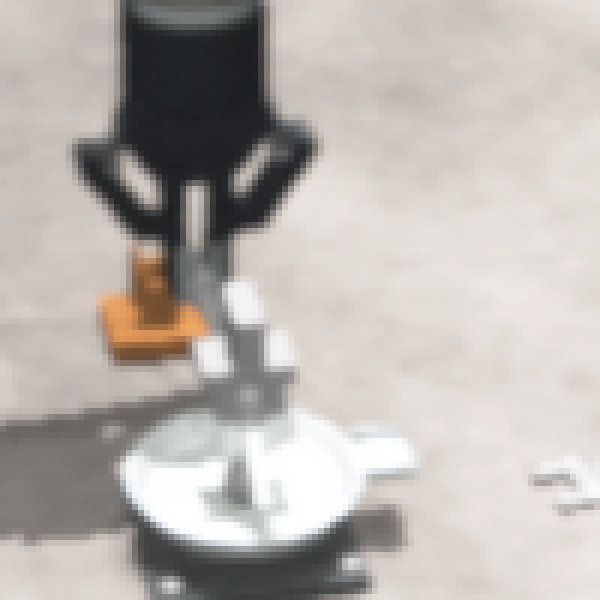

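View pics/wrist6.png

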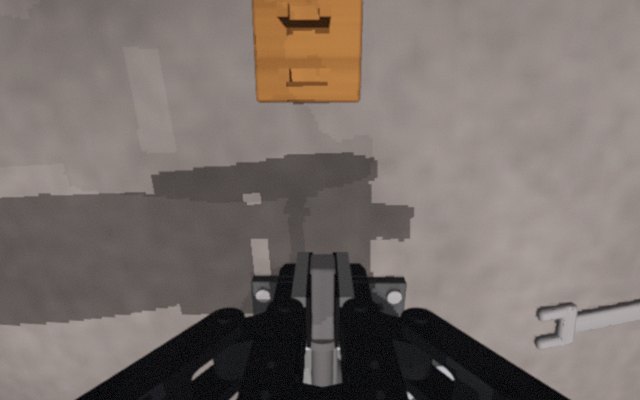

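Emit:
{"op": "move_arm", "data": {"commands": [0, -0.09, 0.19, 0, 0, 0, 0, 0, 0, 0, 0, 0]}}

```text
time: 9.55
eef_pos: [0.5088, 0.1056, 0.0978]
tcp_rot: [0.013, 0.707, -0.013, 0.707]
contact_force: [-0.4, -0.4, -0.4]
opening: 0.103
```

```bash
python3 - <<'E'
from h import *
need([.5087,.106,.098],87.94)
for n in ['scene','side']: s,im=snap(n,n+'7')
def crop(n,x0,y0,x1,y1,f,o):
    im=cv2.imread(f'pics/{n}.png')[y0:y1,x0:x1]; cv2.imwrite(f'pics/{o}.png',cv2.resize(im,None,fx=f,fy=f,interpolation=cv2.INTER_CUBIC))
crop('scene7',315,185,365,235,12,'sc7')
# project where I believe pin tip is
c=cam('scene'); s=ctrl.get_state(); M=R.from_quat(s['tcp_rot']).as_matrix()
for yy in (16.5,0,-24.5,-32.5):
    P=np.array(s['eef_pos'])+M[:,1]*(yy-40)/1e3+[0,0,.002]; print(yy,P.round(4),(proj(P,c)[0]),(proj(P,c)[0]-[315,185])*12)
H0=np.array([.505,.002,.1]); P=H0+[.036*.0165,.0165,0]; print(((proj(P,c)[0])-[315,185])*12)
E
```

```text
t 9.55 p [0.5088 0.1056 0.0978] yaw_y 87.85 tilt [-0.01  0.  ] q6 0.05 F [-0.4 -0.4 -0.4] op 8.8
units before turn [-0.01  0.02 -0.01] turn units (about tool x) -0.02
16.5 [0.5078 0.0821 0.0998] [345.08706919 222.59023155] [361.04483033 451.08277857]
0 [0.5072 0.0656 0.0998] [341.4264464  218.26042713] [317.11735683 399.12512556]
-24.5 [0.5063 0.0411 0.0998] [336.13509603 212.00213123] [253.6211524  324.02557477]
-32.5 [0.506  0.0331 0.0998] [334.4435658  210.00157455] [233.32278955 300.01889459]
[196.19403761 256.2013696 ]
```

View pics/sc7.png

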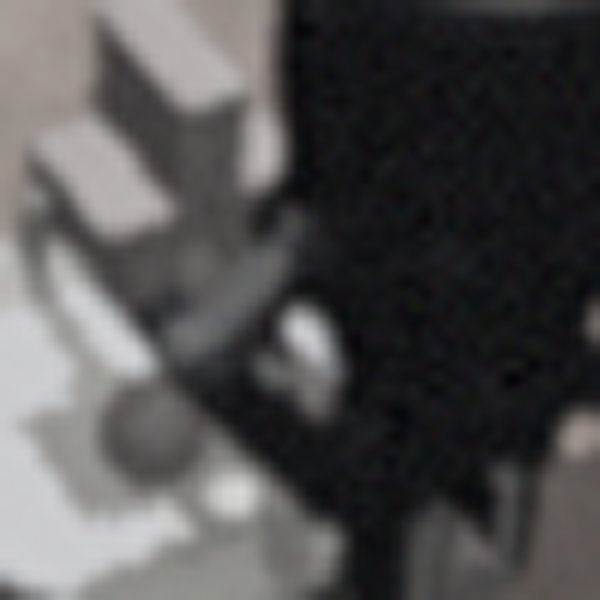

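Emit:
{"op": "move_arm", "data": {"commands": [0, -0.2, 0, 0, 0, -0.2, 0, 0, 0, -0.2, 0, 0, 0, -0.1, 0, 0, 0, -0.1, 0, 0, 0, 0, 0, 0]}}

```text
time: 10.4
eef_pos: [0.508, 0.0854, 0.0978]
tcp_rot: [0.013, 0.707, -0.013, 0.707]
contact_force: [0.7, 0.2, -1.6]
opening: 0.102
```

```bash
python3 - <<'E'
from h import *
s=st()[0]; print(s['wrist_torque'].round(2))
E
```

```text
t 10.40 p [0.508  0.0854 0.0978] yaw_y 87.83 tilt [-0.  0.] q6 0.01 F [ 0.7  0.2 -1.6] op 8.7
[ 0.05  0.03 -0.09]
```

Emit:
{"op": "move_arm", "data": {"commands": [0, -0.1, 0, 0, 0, -0.1, 0, 0, 0, -0.1, 0, 0, 0, 0, 0, 0]}}

```text
time: 10.9
eef_pos: [0.5077, 0.0779, 0.0978]
tcp_rot: [0.013, 0.707, -0.013, 0.707]
contact_force: [-0.2, -0.8, -0.9]
opening: 0.1
```

```bash
python3 - <<'E'
from h import *
s=st()[0]; print(s['wrist_torque'].round(2))
E
```

```text
t 10.90 p [0.5077 0.0779 0.0978] yaw_y 87.83 tilt [-0. -0.] q6 -0.01 F [-0.2 -0.8 -0.9] op 8.5
[-0.01 -0.01  0.04]
```

Emit:
{"op": "move_arm", "data": {"commands": [0, -0.1, 0, 0, 0, -0.1, 0, 0, 0, -0.1, 0, 0, 0, -0.1, 0, 0, 0, 0, 0, 0]}}

```text
time: 11.52
eef_pos: [0.5074, 0.0679, 0.0978]
tcp_rot: [0.013, 0.707, -0.013, 0.707]
contact_force: [0.4, -0.4, 0.2]
opening: 0.106
```

```bash
python3 - <<'E'
from h import *
s=st()[0]; print(s['wrist_torque'].round(2))
for n in ['scene','side']: s,im=snap(n,n+'8')
def crop(n,x0,y0,x1,y1,f,o):
    im=cv2.imread(f'pics/{n}.png')[y0:y1,x0:x1]; cv2.imwrite(f'pics/{o}.png',cv2.resize(im,None,fx=f,fy=f,interpolation=cv2.INTER_CUBIC))
crop('scene8',300,175,365,240,9,'sc8')
crop('side8',290,180,355,245,9,'sd8')
E
```

```text
t 11.53 p [0.5074 0.0679 0.0978] yaw_y 87.83 tilt [ 0. -0.] q6 -0.03 F [ 0.4 -0.4  0.2] op 9.0
[-0.01  0.06  0.03]
```

View pics/sc8.png

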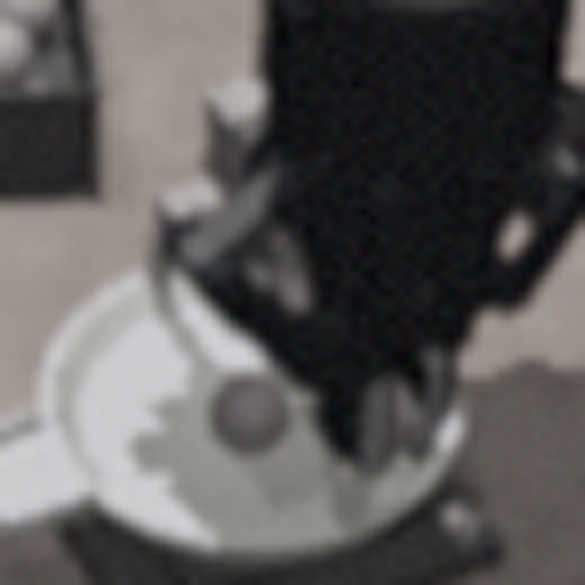

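View pics/sd8.png

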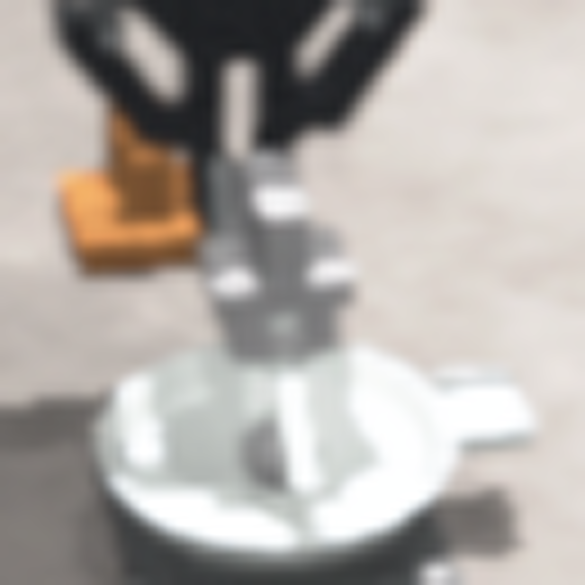

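Emit:
{"op": "move_arm", "data": {"commands": [0, -0.1, 0, 0, 0, -0.1, 0, 0, 0, -0.1, 0, 0, 0, -0.1, 0, 0, 0, 0, 0, 0]}}

```text
time: 12.25
eef_pos: [0.507, 0.0579, 0.0978]
tcp_rot: [0.013, 0.707, -0.013, 0.707]
contact_force: [-0.3, -0.1, 0.1]
opening: 0.102
```

```bash
python3 - <<'E'
from h import *
s=st()[0]; print(s['wrist_torque'].round(2))
E
```

```text
t 12.25 p [0.507  0.0579 0.0978] yaw_y 87.82 tilt [-0.  0.] q6 -0.05 F [-0.3 -0.1  0.1] op 8.7
[ 0.08 -0.01  0.02]
```

Emit:
{"op": "move_arm", "data": {"commands": [0, -0.1, 0, 0, 0, -0.1, 0, 0, 0, -0.1, 0, 0, 0, -0.1, 0, 0, 0, 0, 0, 0]}}

```text
time: 12.88
eef_pos: [0.5066, 0.0479, 0.0978]
tcp_rot: [0.013, 0.707, -0.013, 0.707]
contact_force: [0.3, 1.0, -1.3]
opening: 0.102
```

```bash
python3 - <<'E'
from h import *
s=st()[0]; print(s['wrist_torque'].round(2))
E
```

```text
t 12.88 p [0.5066 0.0479 0.0978] yaw_y 87.82 tilt [ 0. -0.] q6 -0.07 F [ 0.3  1.  -1.3] op 8.7
[-0.01  0.03  0.04]
```

Emit:
{"op": "move_arm", "data": {"commands": [0, -0.06, 0, 0, 0, -0.06, 0, 0, 0, -0.06, 0, 0, 0, 0, 0, 0]}}

```text
time: 13.38
eef_pos: [0.5064, 0.0435, 0.0978]
tcp_rot: [0.013, 0.707, -0.013, 0.707]
contact_force: [-0.7, -0.0, -0.8]
opening: 0.1
```

Emit:
{"op": "move_arm", "data": {"commands": [0, -0.04, 0, 0, 0, -0.02, 0, 0]}}

```text
time: 13.62
eef_pos: [0.5064, 0.042, 0.0978]
tcp_rot: [0.013, 0.707, -0.013, 0.707]
contact_force: [-0.7, 0.0, -0.5]
opening: 0.1
```

Emit:
{"op": "move_arm", "data": {"commands": [0, -0.04, 0, 0, 0, 0, 0, 0]}}

```text
time: 13.88
eef_pos: [0.5063, 0.0411, 0.0978]
tcp_rot: [0.013, 0.707, -0.013, 0.707]
contact_force: [0.6, -0.5, -1.3]
opening: 0.103
```

Emit:
{"op": "move_arm", "data": {"commands": [0, -0.04, 0, 0, 0, 0, 0, 0]}}

```text
time: 14.12
eef_pos: [0.5063, 0.0401, 0.0978]
tcp_rot: [0.013, 0.707, -0.013, 0.707]
contact_force: [0.6, 0.8, -1.5]
opening: 0.103
```

```bash
python3 - <<'E'
from h import *
st()
for n in ['scene','side']: s,im=snap(n,n+'9')
def crop(n,x0,y0,x1,y1,f,o):
    im=cv2.imread(f'pics/{n}.png')[y0:y1,x0:x1]; cv2.imwrite(f'pics/{o}.png',cv2.resize(im,None,fx=f,fy=f,interpolation=cv2.INTER_CUBIC))
crop('scene9',300,175,365,240,9,'sc9')
crop('side9',290,180,355,245,9,'sd9')
E
```

```text
t 14.12 p [0.5063 0.0401 0.0978] yaw_y 87.84 tilt [-0.    0.01] q6 -0.08 F [ 0.6  0.8 -1.5] op 8.8
```

View pics/sd9.png

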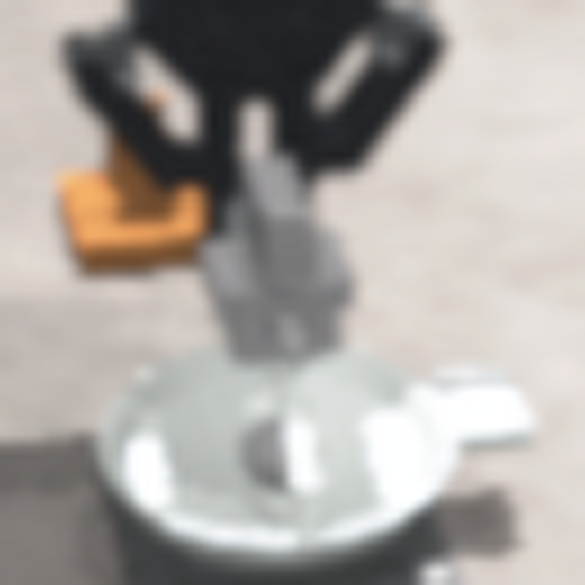

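View pics/sc9.png

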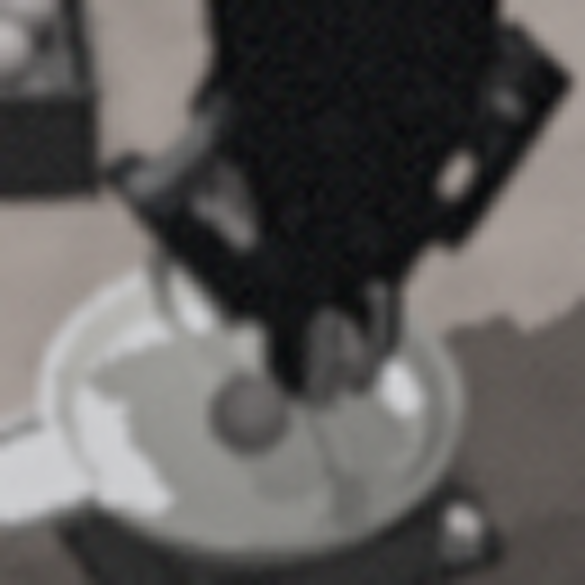

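Emit:
{"op": "move_arm", "data": {"commands": [0, -0.04, 0, 0, 0, 0, 0, 0]}}

```text
time: 14.48
eef_pos: [0.5064, 0.0392, 0.098]
tcp_rot: [0.014, 0.707, -0.013, 0.707]
contact_force: [0.2, 0.9, -0.3]
opening: 0.101
```

Emit:
{"op": "move_arm", "data": {"commands": [0, -0.04, 0, 0, 0, 0, 0, 0]}}

```text
time: 14.72
eef_pos: [0.5064, 0.0381, 0.098]
tcp_rot: [0.013, 0.707, -0.013, 0.707]
contact_force: [0.8, 1.9, 0.3]
opening: 0.103
```

Emit:
{"op": "move_arm", "data": {"commands": [0, -0.04, 0, 0, 0, 0, 0, 0]}}

```text
time: 14.98
eef_pos: [0.5065, 0.0371, 0.0982]
tcp_rot: [0.013, 0.707, -0.013, 0.707]
contact_force: [-0.2, 3.5, 3.2]
opening: 0.101
```

Emit:
{"op": "move_arm", "data": {"commands": [0, -0.04, 0, 0, 0, 0, 0, 0]}}

```text
time: 15.22
eef_pos: [0.5066, 0.0362, 0.0984]
tcp_rot: [0.013, 0.707, -0.013, 0.707]
contact_force: [-0.8, 4.1, 4.9]
opening: 0.101
```

```bash
python3 - <<'E'
from h import *
st()
s,im=snap('wrist','w10');st(); np.save('s10.npy',s,allow_pickle=True)
E
```

```text
t 15.22 p [0.5066 0.0362 0.0984] yaw_y 87.83 tilt [0.05 0.01] q6 -0.09 F [-0.8  4.1  4.9] op 8.7
t 15.28 p [0.5066 0.0362 0.0984] yaw_y 87.83 tilt [0.05 0.01] q6 -0.09 F [-0.4  3.9  5.9] op 8.8
```

View pics/w10.png

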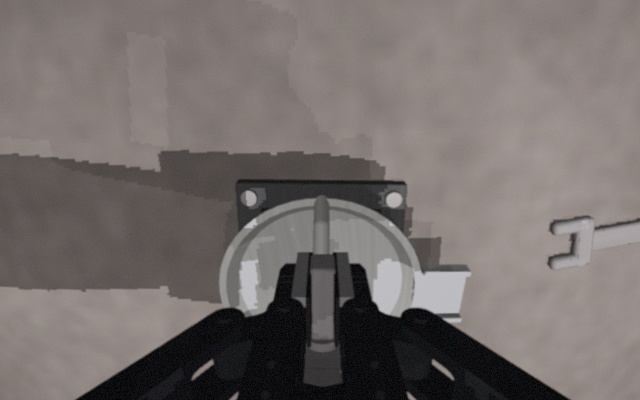

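```bash
python3 - <<'E'
from h import *
a=[]
for n in ('w5','wrist6','w10'):
    im=cv2.imread(f'pics/{n}.png')[240:400,280:365]; a.append(cv2.resize(im,None,fx=3,fy=3,interpolation=cv2.INTER_NEAREST))
cv2.imwrite('pics/cmp.png',np.clip(np.hstack(a)*1.4,0,255))
E
```

```text
[ WARN:0@0.728] global loadsave.cpp:1063 imwrite_ Unsupported depth image for selected encoder is fallbacked to CV_8U.
```

View pics/cmp.png

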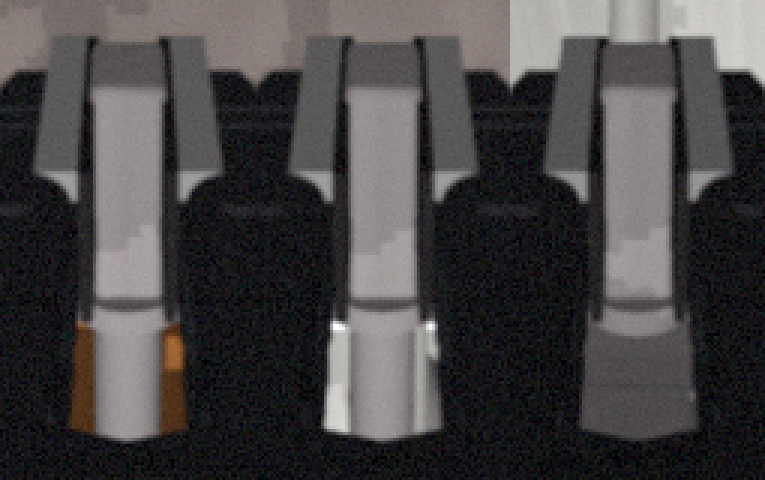

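```bash
python3 - <<'E'
from h import *
s=np.load('s10.npy',allow_pickle=True).item(); C=cam('wrist',s); M=R.from_quat(s['tcp_rot']).as_matrix()
for nm,(x,y,z) in dict(tailend=(0,54.5,7),tail20=(0,20.5,7),colback=(0,20.5,9),colfront=(0,16.5,9),shaft=(0,16.5,5),shaftL=(-5,10,0)).items():
    P=np.array(s['eef_pos'])+M@np.array([-.002-z/1e3,(y-40)/1e3,x/1e3]); print(nm,((proj(P,C)[0]-[280,240])*3).round(0))
for nm,(x,y,z) in dict(rib=(0,19,30),ribtop=(0,19,46.5),br=(0,16.5,16.5)).items():
    for yo in (.0362-.040,.002):
        P=np.array([.505,yo+y/1e3,.1+z/1e3]); print(nm,yo,((proj(P,C)[0]-[280,240])*3).round(0))
E
```

```text
tailend [120.  93.]
tail20 [121. 307.]
colback [121. 317.]
colfront [121. 340.]
shaft [121. 320.]
shaftL [ 87. 331.]
rib -0.003799999999999998 [114. 447.]
rib 0.002 [112. 411.]
ribtop -0.003799999999999998 [112. 571.]
ribtop 0.002 [110. 533.]
br -0.003799999999999998 [116. 379.]
br 0.002 [114. 344.]
```

Emit:
{"op": "move_arm", "data": {"commands": [0, 0.02, 0, 0, 0, 0, 0, 0, 0, 0, 0, 0, 0, 0, 0, 0], "jaw": 40}}

```text
time: 15.78
eef_pos: [0.506, 0.0364, 0.0975]
tcp_rot: [0.013, 0.707, -0.013, 0.707]
contact_force: [-0.7, -0.9, 0.5]
opening: 0.468
```

```bash
python3 - <<'E'
from h import *
st()
s,im=snap('wrist','w11')
im=cv2.imread('pics/w11.png')[180:400,220:440]; cv2.imwrite('pics/w11c.png',cv2.resize(im,None,fx=2.7,fy=2.7))
E
```

```text
t 15.78 p [0.506  0.0364 0.0975] yaw_y 87.84 tilt [-0.03 -0.01] q6 -0.09 F [-0.7 -0.9  0.5] op 40.0
```

View pics/w11c.png

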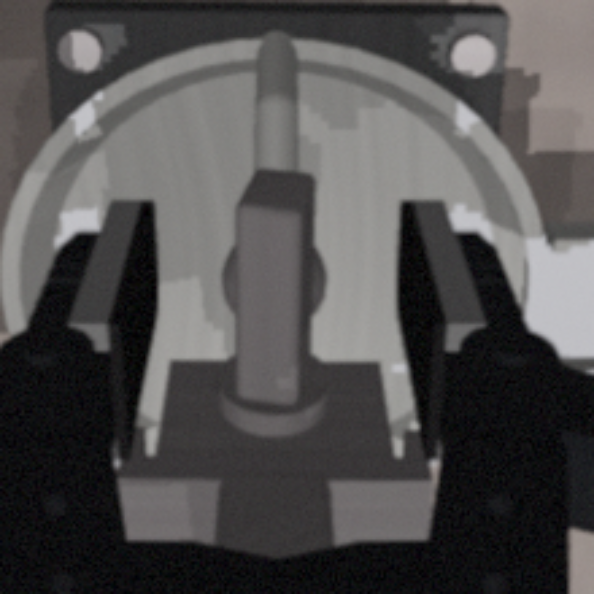

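Emit:
{"op": "move_arm", "data": {"commands": [-0.4, 0, 0, 0, -1, 0, 0, 0, -1, 0, 0, 0, -1, 0, 0, 0, -1, 0, 0, 0, -1, -0.5, 0, 0, -0.6, -0.3, 0, 0, 0, 0, 0, 0, 0, 0, 0, 0]}}

```text
time: 16.95
eef_pos: [0.5048, 0.0168, 0.2467]
tcp_rot: [0.014, 0.708, -0.013, 0.706]
contact_force: [0.3, -0.8, 0.2]
opening: 0.47
```

```bash
python3 - <<'E'
from h import *
st()
s,im=snap('wrist','w12'); np.save('s12.npy',s,allow_pickle=True)
im=cv2.imread('pics/w12.png')[80:260,220:420]; cv2.imwrite('pics/w12c.png',cv2.resize(im,None,fx=4,fy=4,interpolation=cv2.INTER_NEAREST)[:600])
E
```

```text
t 16.95 p [0.5048 0.0168 0.2467] yaw_y 87.83 tilt [-0.11  0.03] q6 -0.13 F [ 0.3 -0.8  0.2] op 40.2
```

View pics/w12c.png

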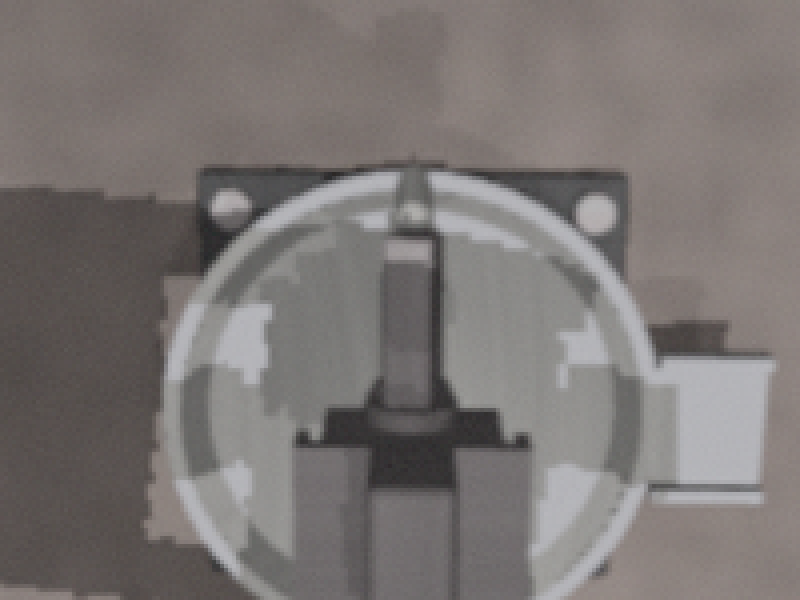

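```bash
sed -i "s/    o={/    o={'12':(220,80,4),/" fit.py; python3 - <<'E'
from h import *
im=cv2.imread('pics/w12.png')[180:300,260:380]; cv2.imwrite('pics/w12d.png',cv2.resize(im,None,fx=5,fy=5,interpolation=cv2.INTER_NEAREST))
E
```

```text
(no output)
```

View pics/w12d.png

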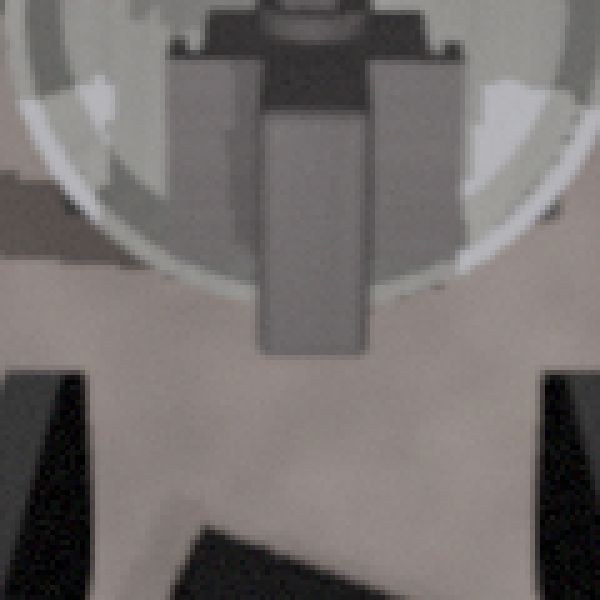

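```bash
sed -i "s/'12':(220,80,4)/'12':(260,180,5)/" fit.py; python3 - <<'E'
from fit import *
s=np.load('s12.npy',allow_pickle=True).item(); CC[12]=cam('wrist',s)
F=[(12,(23,16.5,16.5),(462,62)),(12,(-23,16.5,16.5),(169,60)),(12,(8,19,46.5),(369,110)),(12,(-8,19,46.5),(261,110)),(12,(8,-19,46.5),(370,354)),(12,(-8,-19,46.5),(261,354)),(12,(23,-16.5,16.5),(462,250))]
fit(F,[.505,0,0,.1]); p=fit(F,[.505,0,0],.1)
need([p[0],p[1],.135],90+np.degrees(p[2]))
E
```

```text
[ 0.5052 -0.001 ] yaw -1.9 z [0.0923]
[[0.1, -0.4], [-0.1, 0.3], [0.7, -0.1], [-0.6, -0.0], [0.2, -0.2], [0.3, -0.1], [-0.8, 0.7]]
[0.5052 0.002 ] yaw -1.85 z []
[[0.9, -1.1], [-1.1, -0.3], [0.9, -0.6], [-1.1, -0.4], [0.4, 0.9], [-0.2, 1.0], [-0.1, 1.2]]
t 17.00 p [0.5047 0.0169 0.2464] yaw_y 87.85 tilt [-0.14  0.03] q6 -0.13 F [ 0.4 -1.1 -1.1] op 40.5
units before turn [ 4.46 -0.6   0.05] turn units (about tool x) -0.06
```

Emit:
{"op": "move_arm", "data": {"commands": [0.8, -0.33, 0.02, 0, 1, -0.33, 0, 0, 1, 0, 0, 0, 0.8, 0, 0, 0, 0.5, 0, 0, 0, 0.3, 0, 0, 0, 0, 0, 0, 0]}}

```text
time: 17.88
eef_pos: [0.5051, 0.0002, 0.1375]
tcp_rot: [0.013, 0.707, -0.013, 0.707]
contact_force: [0.1, 0.6, -0.7]
opening: 0.469
```

```bash
python3 - <<'E'
from h import *
st()
s,im=snap('wrist','w13')
im=cv2.imread('pics/w13.png')[180:400,220:440]; cv2.imwrite('pics/w13c.png',cv2.resize(im,None,fx=2.7,fy=2.7))
E
```

```text
t 17.88 p [5.051e-01 2.000e-04 1.375e-01] yaw_y 87.85 tilt [-0.05  0.01] q6 -0.16 F [ 0.1  0.6 -0.7] op 40.0
```

View pics/w13c.png

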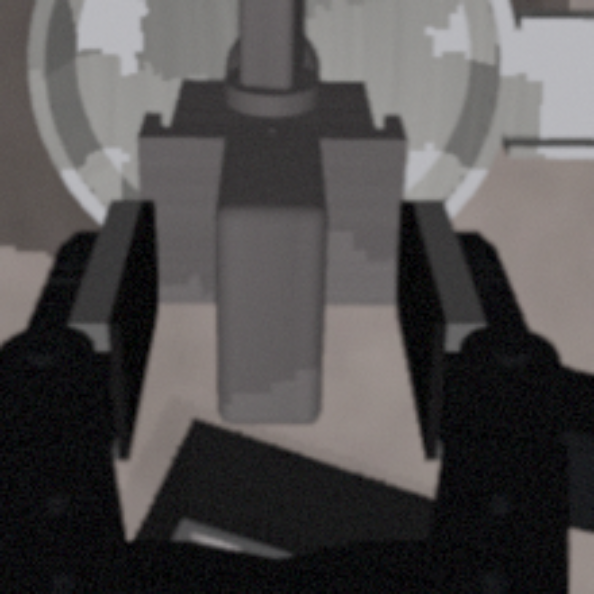

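Emit:
{"op": "move_arm", "data": {"commands": [0.1, 0, -0.04, 0, 0, 0, 0, 0]}}

```text
time: 18.18
eef_pos: [0.5044, 0.0001, 0.1357]
tcp_rot: [0.013, 0.707, -0.013, 0.707]
contact_force: [-0.4, 0.0, -0.3]
opening: 0.465
```

Emit:
{"op": "move_arm", "data": {"commands": [0, 0, 0, 0, 0, 0, 0, 0, 0, 0, 0, 0, 0, 0, 0, 0, 0, 0, 0, 0, 0, 0, 0, 0], "jaw": 8, "force": 80}}

```text
time: 18.92
eef_pos: [0.5046, 0.0, 0.1358]
tcp_rot: [0.013, 0.707, -0.013, 0.707]
contact_force: [-1.3, 0.0, 4.6]
opening: 0.175
```

```bash
python3 - <<'E'
from h import *
s=st()[0];print(s['wrist_torque'].round(2))
s,im=snap('wrist','w14')
im=cv2.imread('pics/w14.png')[180:400,220:440]; cv2.imwrite('pics/w14c.png',cv2.resize(im,None,fx=2.7,fy=2.7))
E
```

```text
t 18.93 p [0.5046 0.     0.1358] yaw_y 87.85 tilt [ 0.03 -0.01] q6 -0.16 F [-1.3  0.   4.6] op 15.0
[-0.02  0.2   0.01]
```

View pics/w14c.png

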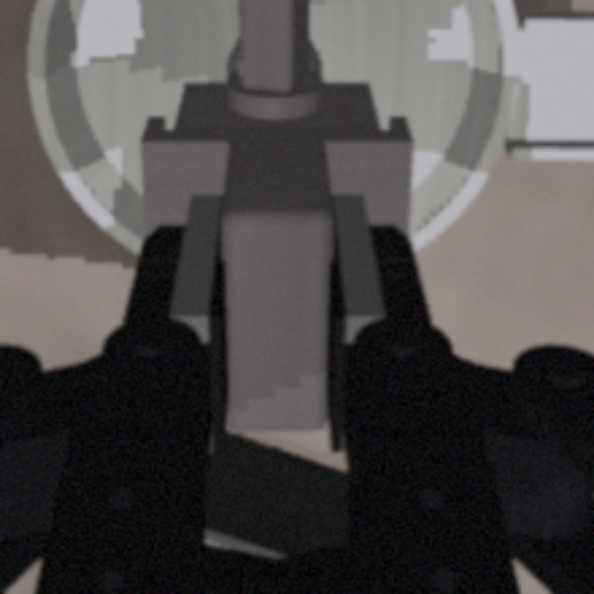

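Emit:
{"op": "move_arm", "data": {"commands": [-0.02, 0, 0, 0, -0.03, 0, 0, 0, -0.03, 0, 0, 0, -0.03, 0, 0, 0, -0.03, 0, 0, 0, -0.03, 0, 0, 0, -0.03, 0, 0, 0, -0.04, 0, 0, 0, -0.05, 0, 0, 0, -0.06, 0, 0, 0, -0.08, 0, 0, 0, -0.1, 0, 0, 0, -0.1, 0, 0, 0, -0.08, 0, 0, 0, -0.06, 0, 0, 0, -0.04, 0, 0, 0, -0.02, 0, 0, 0, 0, 0, 0, 0]}}

```text
time: 21.22
eef_pos: [0.5043, 0.0001, 0.1561]
tcp_rot: [0.013, 0.707, -0.013, 0.707]
contact_force: [-0.1, 0.6, -6.5]
opening: 0.174
```

```bash
python3 - <<'E'
from h import *
s=st()[0];print(s['wrist_torque'].round(2))
def crop(n,x0,y0,x1,y1,f,o):
    im=cv2.imread(f'pics/{n}.png')[y0:y1,x0:x1]; return cv2.resize(im,None,fx=f,fy=f,interpolation=cv2.INTER_CUBIC)
for n in ['scene','side']: s,im=snap(n,n+'15')
cv2.imwrite('pics/c15.png',np.hstack([crop('scene15',280,140,380,260,4,''),crop('side15',280,140,380,260,4,'')]))
E
```

```text
t 21.23 p [5.043e-01 1.000e-04 1.561e-01] yaw_y 87.84 tilt [-0. -0.] q6 -0.16 F [-0.1  0.6 -6.5] op 14.9
[0.06 0.07 0.04]
```

View pics/c15.png

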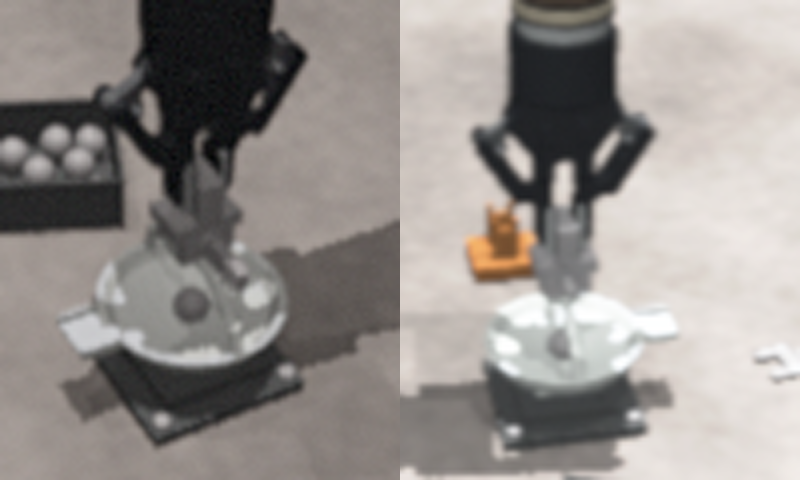

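Emit:
{"op": "move_arm", "data": {"commands": [-0.04, 0, 0, 0, -0.08, 0, 0, 0, -0.12, 0, 0, 0, -0.16, 0, 0, 0, -0.2, 0, 0, 0, -0.22, 0, 0, 0, -0.24, 0, 0, 0, -0.26, 0, 0, 0, -0.26, 0, 0, 0, -0.26, 0, 0, 0, -0.26, 0, 0, 0, -0.25, 0, 0, 0, -0.23, 0, 0, 0, -0.2, 0, 0, 0, -0.17, 0, 0, 0, -0.14, 0, 0, 0, -0.1, 0, 0, 0, -0.08, 0, 0, 0, -0.04, 0, 0, 0, 0, 0, 0, 0]}}

```text
time: 23.82
eef_pos: [0.5043, 0.0001, 0.2388]
tcp_rot: [0.013, 0.707, -0.013, 0.707]
contact_force: [0.3, -0.2, -6.0]
opening: 0.172
```

```bash
python3 - <<'E'
from h import *
s=st()[0];print(s['wrist_torque'].round(2))
def crop(n,x0,y0,x1,y1,f,o):
    im=cv2.imread(f'pics/{n}.png')[y0:y1,x0:x1]; return cv2.resize(im,None,fx=f,fy=f,interpolation=cv2.INTER_CUBIC)
for n in ['scene','side']: s,im=snap(n,n+'16')
cv2.imwrite('pics/c16.png',np.hstack([crop('scene16',280,120,380,240,4,''),crop('side16',280,120,380,240,4,'')]))
E
```

```text
t 23.82 p [5.043e-01 1.000e-04 2.388e-01] yaw_y 87.85 tilt [-0. -0.] q6 -0.16 F [ 0.3 -0.2 -6. ] op 14.7
[-0.03  0.01  0.04]
```

View pics/c16.png

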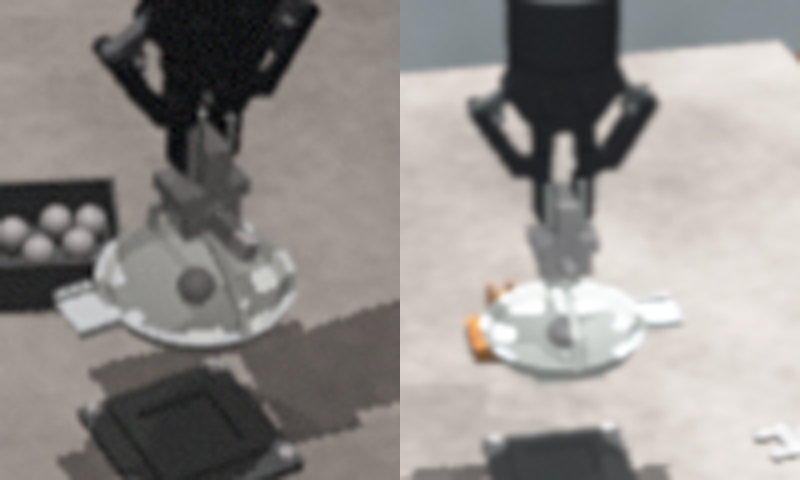

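Emit:
{"op": "move_arm", "data": {"commands": [0, 0, 0, 0.1, 0, 0, 0, 0.2, 0, 0, 0, 0.3, 0, 0, 0, 0.4, 0, 0, 0, 0.5, 0, 0, 0, 0.6, 0, 0, 0, 0.6, 0, 0, 0, 0.6, 0, 0, 0, 0.6, 0, 0, 0, 0.6, 0, 0, 0, 0.6, 0, 0, 0, 0.6, 0, 0, 0, 0.6, 0, 0, 0, 0.6, 0, 0, 0, 0.6, 0, 0, 0, 0.6, 0, 0, 0, 0.6, 0, 0, 0, 0.6, 0, 0, 0, 0.6]}}

```text
time: 26.3
eef_pos: [0.5043, 0.0001, 0.2388]
tcp_rot: [0.309, 0.636, -0.309, 0.636]
contact_force: [0.1, 0.4, -6.3]
opening: 0.172
```

Emit:
{"op": "move_arm", "data": {"commands": [0, 0, 0, 0.6, 0, 0, 0, 0.6, 0, 0, 0, 0.6, 0, 0, 0, 0.6, 0, 0, 0, 0.6, 0, 0, 0, 0.6, 0, 0, 0, 0.6, 0, 0, 0, 0.6, 0, 0, 0, 0.6, 0, 0, 0, 0.6, 0, 0, 0, 0.5, 0, 0, 0, 0.4, 0, 0, 0, 0.3, 0, 0, 0, 0.2, 0, 0, 0, 0.1, 0, 0, 0, 0, 0, 0, 0, 0]}}

```text
time: 28.42
eef_pos: [0.5043, 0.0001, 0.2388]
tcp_rot: [0.496, 0.504, -0.496, 0.504]
contact_force: [0.0, -0.3, -5.4]
opening: 0.172
```

```bash
python3 - <<'E'
from h import *
s=st()[0];print(s['wrist_torque'].round(2),s['dq'].round(3))
def crop(n,x0,y0,x1,y1,f,o):
    im=cv2.imread(f'pics/{n}.png')[y0:y1,x0:x1]; return cv2.resize(im,None,fx=f,fy=f,interpolation=cv2.INTER_CUBIC)
for n in ['scene','side','wrist']: s,im=snap(n,n+'17')
cv2.imwrite('pics/c17.png',np.hstack([crop('scene17',270,120,370,240,4,''),crop('side17',280,120,380,240,4,'')]))
E
```

```text
t 28.43 p [5.043e-01 1.000e-04 2.388e-01] yaw_y 0.85 tilt [ 0. -0.] q6 1.35 F [ 0.  -0.3 -5.4] op 14.7
[ 0.01 -0.   -0.  ] [-0.     0.001 -0.001 -0.001 -0.     0.001]
```

View pics/c17.png

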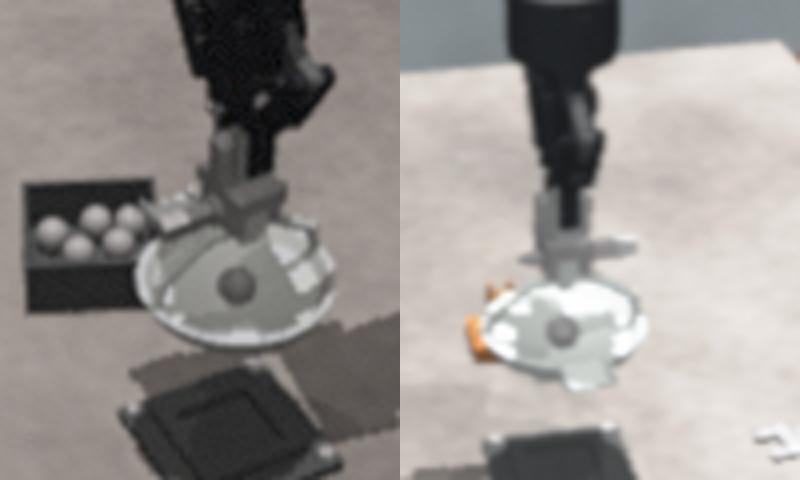

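View pics/wrist17.png

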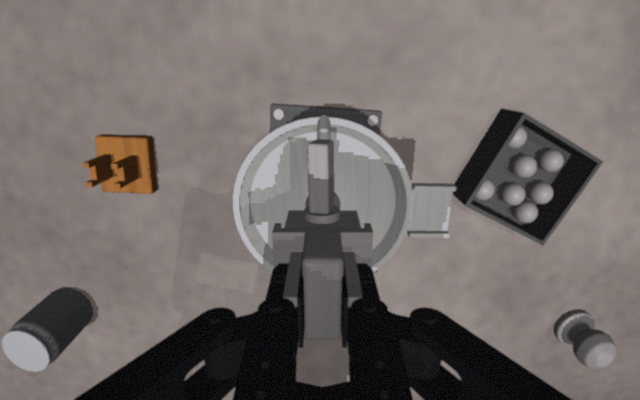

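Emit:
{"op": "move_arm", "data": {"commands": [0, 0, 0, 0.1, 0, 0, 0, 0.2, 0, 0, 0, 0.2, 0, 0, 0, 0.1, 0, 0, 0, 0, 0, 0, 0, 0, 0, 0, 0, 0, 0, 0, 0, 0]}}

```text
time: 29.58
eef_pos: [0.5043, 0.0001, 0.2388]
tcp_rot: [0.509, 0.49, -0.509, 0.491]
contact_force: [-0.2, 0.2, -6.7]
opening: 0.169
```

```bash
python3 - <<'E'
from h import *
s=st()[0];print(s['wrist_torque'].round(2),s['dq'].round(3))
def crop(n,x0,y0,x1,y1,f,o):
    im=cv2.imread(f'pics/{n}.png')[y0:y1,x0:x1]; return cv2.resize(im,None,fx=f,fy=f,interpolation=cv2.INTER_NEAREST)
for n in ['scene','side','wrist']: s,im=snap(n,n+'18')
np.save('s18.npy',s,allow_pickle=True)
cv2.imwrite('pics/c18.png',np.hstack([crop('scene18',295,150,360,220,6,''),crop('side18',295,170,360,240,6,'')]))
cv2.imwrite('pics/w18.png',crop('wrist18',220,90,470,290,3,''))
# predicted level dish
p0=np.array([.505,0,.110]); yaw=np.radians(-92); M=R.from_euler('z',yaw).as_matrix()
a=np.linspace(0,2*np.pi,72)
pts=dict(lipR=(.085,.017,.035),lipL=(.085,-.017,.035),ball=(0,0,.027),rim_back=(-.06,0,.035),rim_l=(0,.06,.035),rim_r=(0,-.06,.035))
for k,v in pts.items():
    P=M@np.array(v)+p0; print(k,'scene',((proj(P,cam('scene'))[0]-[295,150])*6).round(0),'side',((proj(P,cam('side'))[0]-[295,170])*6+[390,0]).round(0),'wrist',((proj(P,cam('wrist',s))[0]-[220,90])*3).round(0))
E
```

```text
t 29.57 p [5.043e-01 1.000e-04 2.388e-01] yaw_y -2.16 tilt [ 0. -0.] q6 1.41 F [-0.2  0.2 -6.7] op 14.4
[-0.01  0.03 -0.07] [ 0.     0.    -0.001  0.     0.001 -0.   ]
lipR scene [ 62. 125.] side [614. 274.] wrist [703. 281.]
lipL scene [133. 102.] side [541. 283.] wrist [686. 424.]
ball scene [198. 243.] side [540. 197.] wrist [313. 343.]
rim_back scene [277. 316.] side [516. 122.] wrist [ 44. 356.]
rim_l scene [ 66. 273.] side [660. 170.] wrist [313.  80.]
rim_r scene [326. 184.] side [418. 196.] wrist [314. 589.]
```

View pics/c18.png

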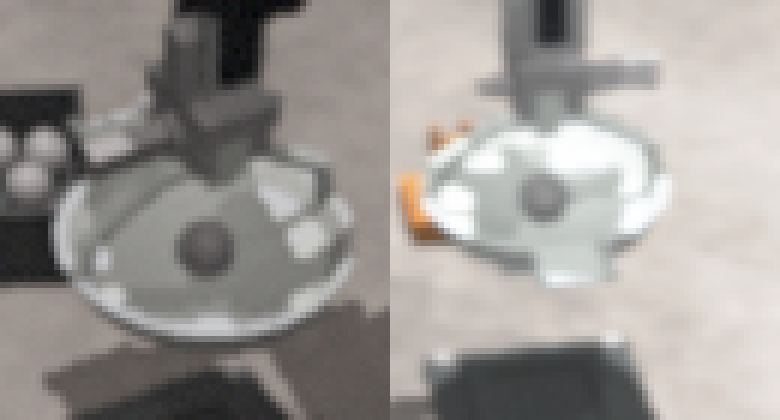

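View pics/w18.png

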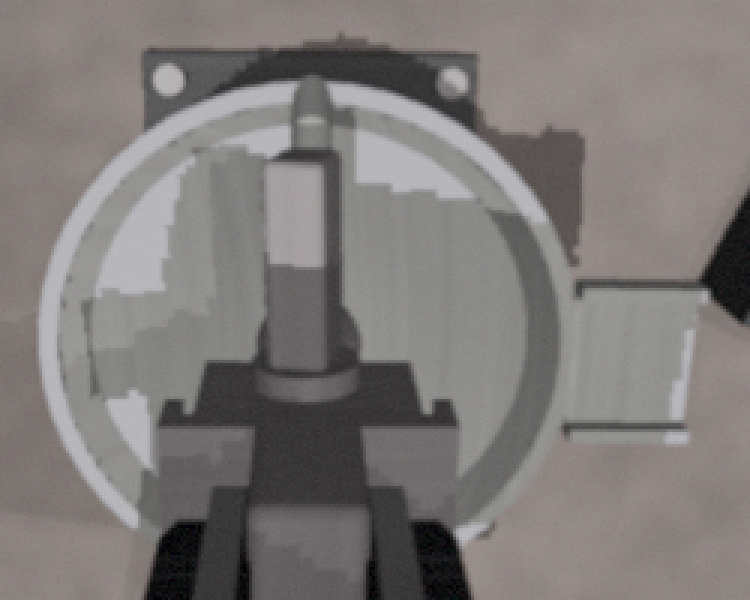

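```bash
python3 - <<'E'
from h import *
st(); ctrl.sign_off()
E
```

```text
t 29.73 p [5.043e-01 1.000e-04 2.389e-01] yaw_y -2.16 tilt [ 0. -0.] q6 1.41 F [ 0.1  0.1 -6.8] op 14.6
the job is handed in; nothing more can be done
```

The job is done and handed in at 29.7 s. The arm is still holding the dish by the handle, level and still.

- **Pin:** I pushed it through the fork and lug from the +y side and let go. I stopped at about 4 N of push. The wrist picture shows the collar seated on the fork, before and after I let go.
- **Lift and turn:** I gripped the handle rib and lifted it 103 mm, which puts the dish about 100 mm up, allowing for the 3 mm it drops on the pin. I then turned it 90° so that the lip points at the tub. My first turn came to 87°, so I added 3°.
- **Last checks:** The arm was still, with a load of 6.8 N. In all three cameras the lip, rim and ball lie within about 5 pixels of where a level, centred dish would put them. I did not fit a tilt angle. The can and tow ball stand clear in the last wrist picture. The wrench was never near the arm, but I did not measure any of the three again.

Two readings did not fit at first:

- **Collar contact:** It came about 5 mm further on than I had computed. Play in the parts and calibration error probably explain this.
- **Upward force:** About 5 N appeared at the end of the push and went away when I let go. Most likely the fingertips brushed the arch.

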